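Start the press screw in its nut plate

TASK

The glue bottle stands in the way of the crank: first set it upright in the shallow steel tray and let go of it. Then start the cranked screw in its nut plate without crossing the thread: turn it backward (counter-clockwise from above) until you feel or see it drop into the thread, then forward (clockwise) one full turn. Finish holding the crank's wooden handle gripped and still, and leave the turned pot and the pine offcut where they are.

Things in the scene. Friction and masses are not known exactly. Their poses are not given: they have to be found in the camera images.
- nut_plate: dark steel nut plate, 92 x 92 x 8 mm, fixed, with a round threaded boss, 54 mm diameter, 40 mm high in all. Origin: centre of its underside, on the screw's vertical axis; z up. In it stands a 26 mm steel screw, lead 10 mm a turn, loose on the thread's beginning, with a flat crank arm on top and an upright wooden handle 65 mm from the axis.
- screw (a joint): turn of the screw, rad; grows forward (clockwise from above). The thread begins at about 0; starts at 0.7 to 1.8. Turned backward past 0 it drops by one thread and can then go back 0.8 more at most; turned forward without having dropped it binds hard at about 2.9 (do not force it). It turns easily (0.5 N at the handle).
- lift (a joint): height of the screw, m. Turned backward it rises slowly to 0, then falls suddenly by 0.010 under its own weight (4.5 N), unless the fingers grip the handle and carry it. In the thread it goes down 0.010 with every turn forward and has about 0.002 of play up and down.
- crank_grip: upright round wooden handle of the crank, 24 mm diameter, 60 mm long, spins freely on its own pin, so a hand that grips it need not turn with the crank. Origin: centre of its lower end, 80 mm above the bench at lift 0, 2 mm above the steel crank arm; z up along the handle.
- handle_mid (a point): point on the handle's axis, 30 mm above its lower end, half way up.
- glue_bottle: orange glue bottle, 65 mm diameter, 216 mm tall, 0.4 to 0.7 kg, standing beside the nut plate where the crank will pass. Origin: centre of its underside; z up. Body up to 156 mm, narrow black cap 31 mm in diameter from 158 to 184 mm, then a pointed nozzle 16 mm thick. It can be gripped by the cap.
- tray: shallow square steel tray, 135 x 135 mm outside, rim 14 mm high, walls and floor 5 mm thick, fixed to the bench. Origin: centre of its underside; z up, sides along x and y.
- turned_pot: small dark turned wooden pot, 48 mm diameter, 49 mm tall; a bystander, leave it. Origin: centre of its underside.
- offcut: pine offcut block, 45 x 75 x 22 mm, lying flat; a bystander, leave it. Origin: centre of its underside.

How it is judged:
By the outcome, as a careful person would: the job done as asked, in the order asked, and still so for the second after the job is handed in, while the arm keeps its last pose, push and grip.
It also fails if it takes over 64 s, if anything falls off the work surface, if the arm or the gripper's body presses on something with over 40 N, if the wrist force passes 120 N, or if a joint passes its speed limit or range.

ROBOT

A 6-joint arm with a two-finger parallel gripper is mounted at the origin on a cart in front of the work surface, level with it; the furniture and walls round the work are solid. World frame = base frame: x ahead of the robot, y to its left, z up, the work surface at z = 0. Lengths are in m, angles in rad, forces in N, time in s.
With the tool pointing down it reaches from about 0.3 to 0.85 m from the base axis. Payload 4.2 kg.
Tool frame: the origin (TCP) lies midway between the tips of the shut fingers; the grasp point (between the pads) lies 19 mm behind it; z points along the fingers, y is the line along which they close (so a half turn about z gives the same grasp; the last joint's range is limited). The gripper opens to 91 mm and grips with 3 to 60 N. Pads are 32 mm wide; open, the fingers measure 118 mm over their backs; the gripper's body (76 mm by 178 mm) begins 60 mm behind the grasp point.
Start: joints at [1.196, 0.32, 1.565, -0, 1.257, -0.02], TCP at [0.2, 0.539, 0.214] pointing down, gripper open.
Joint ranges: [-3.11, 3.11], [-0.84, 2.01], [0.21, 2.61], [-1.34, 4.49], [0.05, 2.63], [-2.56, 2.56]. Speed limits (rad/s): [2.57, 2.57, 3.14, 3.14, 3.14, 3.14].

INTERFACE

Orientations are given as a rotation vector (axis times angle).
In Python, from bench import ctrl gives the robot as it stands. The module is installed in compiled form; this text tells all that it offers.
- The arm moves only by the shell command python3 -m creep 'ROWS' [OPENING] [FORCE]. ROWS is JSON, a list of rows, each an object with "xyz": the shift along the tool's x, y, z in mm, a list of three; "turn": the turn about the tool's z in rad. In form: [{"xyz": [tx, ty, tz], "turn": turn}, ...]. A call has exactly 8 rows; each row shifts and turns the commanded pose from where the row before left it, along the tool's axes as they then stand; what a row does not reach is not made up. A row lasts 1/8 s, in which the tool goes at most 62.5 mm and 10.7 degrees, less where a joint would pass 70% of its speed; a pose out of reach is approached as far as the arm can. A call with a gripper value outside its range is refused whole. OPENING is the closure in counts, from 0 (fully open) to 255 (shut), set as the call begins (- or left out, the last holds). The fingers move at their own pace and stop on an object; FORCE is the grip in N (left out, the last holds). Time passes only in rows, so rows that do not move let the fingers close, or fill a call up. It gives the time, the measured TCP pose, the force, the opening and the grip force at its end, in the units of the state.
- ctrl.state(): the state, without advancing time (a new reading comes with each control period).
- ctrl.read_camera(name): name is "scene" or "top" or "wrist"; returns the picture (400x640x3 uint8, blue, green, red); there is no depth.
- ctrl.camera_model(name): a dict with "camera_matrix" (3x3 intrinsics, pixels), "xyz" and "rotation" of the camera in the world. Camera axes: x right, y up, looking along -z (the intrinsics and any distortion apply to the point x, -y, -z); pixel columns grow to the right and rows downward; lengths in m; the calibration is good to about 2 mm. A picture is of the moment at which its call begins: read the wrist's pose just before it. camera_model takes no time and is no camera call; for the wrist camera it gives the pose at the moment of the call.
- ctrl.job_done(): hands the job in; it is judged then, once.
Trained networks look in the newest picture that a camera, given by its name, has taken for a name from the list of things; names that differ only in an ending like _2 or _b are one class to them, and where a whole thing is asked for, a point or a joint stands for the part that bears it (a point fixed in the world has none). Each returns a list of dicts, best first, with "conf" (0 to 1); they miss things now and then, are a little off and sometimes report something else, mostly with a low value. They report only what shows in the picture. A call takes as long as a camera call.
- ctrl.trace(camera, target): "region" (400x640 bool, what is visible of it) and "box" ([left, top, width, height] in pixels, round what is visible of it).
- ctrl.spot_point(camera, target): "position" ([row, column] in pixels: a listed point, or the origin of a listed thing).
The state is a dict: "clock": time; "joint_pos": joint angles; "qvel": joint speeds; "effort": joint torques, N m; "eef_pos": TCP position; "tool_rot": TCP orientation; "ft_force": force on the tool from outside, world axes, zero at the start; "ft_torque": the same for the moment, N m; "finger_gap": finger opening in m; "grip_force": force on a finger pad.
Only numpy, scipy, OpenCV 4.12 (cv2) and the standard library are available. Lean on these libraries where they do the work, as an engineer would, in place of code of your own. Each camera call takes 0.05 s, during which the arm holds its last target. There are 200 camera calls.

## Working session

There is one attempt and no reset: what is moved stays moved. The work goes in short steps, Python scripts to look and compute and a shell command to move; the robot and the scene stay as the last step left them, time stands still between calls to the robot, and variables do not carry over. Pictures are saved under pics/ and viewed, at most 10 in all, crops included, and the job is handed in when it is done.

```bash
mkdir -p pics; cat > h.py <<'E'
import numpy as np, cv2
from bench import ctrl
from scipy.spatial.transform import Rotation as R
def cam(name):
    m=ctrl.camera_model(name); K=np.array(m["camera_matrix"]); Rm=np.array(m["rotation"])
    if Rm.shape!=(3,3): Rm=R.from_rotvec(Rm).as_matrix()
    return K,np.array(m["xyz"]),Rm,m
def ray(name,rc):
    K,p,Rm,m=cam(name); r,c=rc
    d=np.linalg.solve(K,[c,r,1.]); d=Rm@np.array([d[0],-d[1],-d[2]]); return p,d/np.linalg.norm(d)
def on_z(name,rc,z):
    p,d=ray(name,rc); return p+d*(z-p[2])/d[2]
def tri(obs):
    A=np.zeros((3,3));b=np.zeros(3)
    for n,rc in obs:
        p,d=ray(n,rc);M=np.eye(3)-np.outer(d,d);A+=M;b+=M@p
    return np.linalg.solve(A,b)
def st():
    s=ctrl.state(); print({k:np.round(s[k],3).tolist() for k in ("clock","joint_pos","eef_pos","tool_rot","ft_force","finger_gap","grip_force")})
E
python3 - <<'E'
from h import *
st()
for n in ("scene","top"):
    im=ctrl.read_camera(n); cv2.imwrite(f"pics/{n}0.png",im)
    print(n,{k:np.round(v,3).tolist() if not isinstance(v,str) else v for k,v in cam(n)[3].items()})
    for t in ("nut_plate","crank_grip","handle_mid","glue_bottle","tray","turned_pot","offcut"):
        try:
            for q in ctrl.spot_point(n,t)[:2]: print(n,t,np.round(q["conf"],2),np.round(q["position"],1),on_z(n,q["position"],{"crank_grip":.08,"handle_mid":.11}.get(t,0)).round(3))
        except Exception as e: print(t,e)
E
```

```text
{'clock': 0.0, 'joint_pos': [1.196, 0.32, 1.566, 0.0, 1.257, -0.02], 'eef_pos': [0.2, 0.539, 0.213], 'tool_rot': [-0.554, -3.092, 0.003], 'ft_force': [-0.602, -0.071, -0.215], 'finger_gap': 0.091, 'grip_force': 0.0}
scene {'camera_matrix': [[374.29, 0.0, 310.801], [0.0, 374.29, 203.976], [0.0, 0.0, 1.0]], 'xyz': [0.098, -0.451, 0.674], 'rotation': [0.774, -0.304, -0.742]}
scene nut_plate 0.93 [195.5 259.7] [0.518 0.181 0.   ]
scene crank_grip 0.64 [176.2 232.9] [0.467 0.211 0.08 ]
scene handle_mid 0.45 [164.2 229.8] [0.471 0.221 0.11 ]
scene glue_bottle 0.85 [181.3 286.3] [0.608 0.174 0.   ]
scene tray 0.78 [252.7 358.7] [ 0.554 -0.134  0.   ]
scene turned_pot 0.79 [246.  272.3] [0.427 0.023 0.   ]
scene offcut 0.75 [200.1 343.4] [0.662 0.009 0.   ]
top {'camera_matrix': [[416.697, 0.0, 318.503], [0.0, 416.697, 191.593], [0.0, 0.0, 1.0]], 'xyz': [0.498, -0.036, 0.941], 'rotation': [0.085, -0.015, -1.565]}
top nut_plate 0.71 [207.6 240.7] [0.52  0.184 0.   ]
top crank_grip 0.49 [230.8 215.4] [0.47  0.218 0.08 ]
top handle_mid 0.54 [228.4 212.4] [0.476 0.215 0.11 ]
top glue_bottle 0.86 [167.8 247. ] [0.612 0.171 0.   ]
top tray 0.86 [196.8 379.7] [ 0.546 -0.131  0.   ]
top turned_pot 0.57 [252.  311.9] [0.422 0.021 0.   ]
top offcut 0.74 [149.7 318.4] [0.653 0.007 0.   ]
```

View pics/scene0.png

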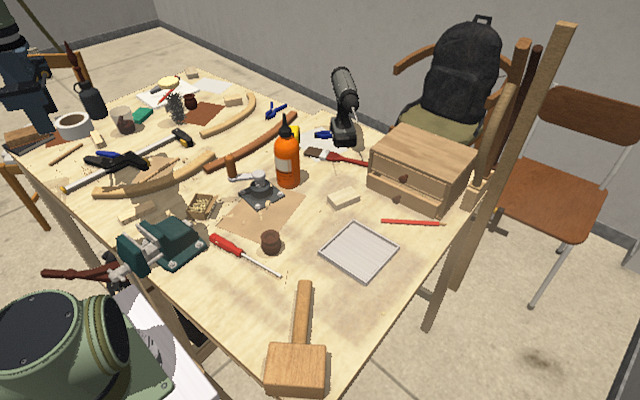

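View pics/top0.png

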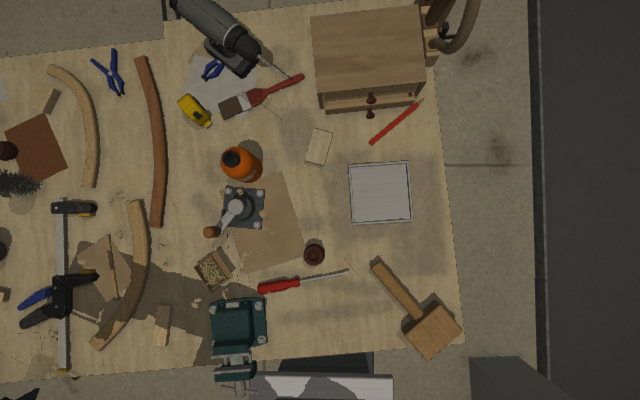

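The scene view shows the bottle (row 160, col 287) just beyond the nut plate (190, 260), with the tray at (252, 358). The top view shows the bottle at (163, 240), the crank handle at (231, 210), the tray at (192, 380), the pot at (252, 313) and the offcut at (146, 319).

First I turn the tool so its x lies along world y and its y along world x, raising it at the same time.

```bash
python3 -m creep '[{"xyz":[0,0,-14],"turn":0.174},{"xyz":[0,0,-14],"turn":0.174},{"xyz":[0,0,-14],"turn":0.174},{"xyz":[0,0,-14],"turn":0.174},{"xyz":[0,0,-14],"turn":0.174},{"xyz":[0,0,-14],"turn":0.174},{"xyz":[0,0,-14],"turn":0.172},{"xyz":[-35,35,0],"turn":0}]' 0 30
python3 -m creep '[{"xyz":[-36,36,0],"turn":0},{"xyz":[-36,36,0],"turn":0},{"xyz":[-36,36,0],"turn":0},{"xyz":[-36,36,0],"turn":0},{"xyz":[-36,36,0],"turn":0},{"xyz":[-36,36,0],"turn":0},{"xyz":[-36,36,0],"turn":0},{"xyz":[-20,36,0],"turn":0}]'
python3 - <<'E'
from h import *
st()
im=ctrl.read_camera("wrist"); cv2.imwrite("pics/w1.png",im)
for t in ("glue_bottle","crank_grip","handle_mid","nut_plate"):
    for q in ctrl.spot_point("wrist",t)[:2]: print(t,round(q["conf"],2),np.round(q["position"],1),on_z("wrist",q["position"],{"crank_grip":.08,"handle_mid":.11}.get(t,0)).round(3))
E
```

```text
clock: 1.8
eef_pos: [0.234, 0.5059, 0.3128]
tool_rot: [-2.217, -2.224, -0.004]
ft_force: [1.2, -0.3, -0.8]
finger_gap: 0.091
grip_force: 0.0
clock: 2.8
eef_pos: [0.5238, 0.2304, 0.3123]
tool_rot: [2.223, 2.22, 0.001]
ft_force: [-0.1, 0.4, 0.5]
finger_gap: 0.0912
grip_force: 0.0
{'clock': 2.8, 'joint_pos': [0.394, 0.272, 1.389, -0.0, 1.481, 0.396], 'eef_pos': [0.524, 0.23, 0.312], 'tool_rot': [2.223, 2.22, 0.001], 'ft_force': [-0.065, 0.38, 0.512], 'finger_gap': 0.091, 'grip_force': 0.0}
crank_grip 0.66 [181.8 280.8] [0.47  0.219 0.08 ]
handle_mid 0.65 [187.9 277.3] [0.469 0.218 0.11 ]
nut_plate 0.68 [193.  320.5] [0.523 0.185 0.   ]
```

View pics/w1.png

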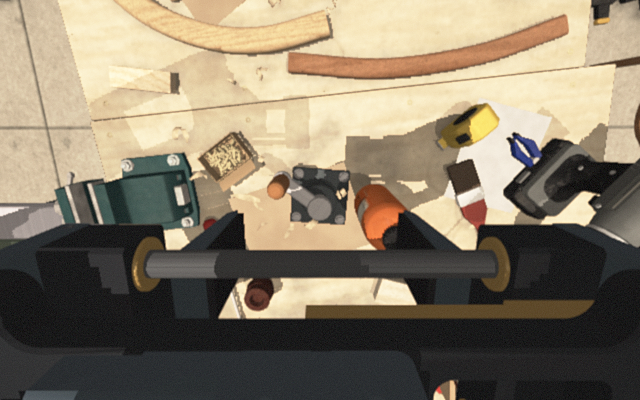

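The wrist view shows the crank handle at (187, 278), the nut plate at (193, 320) and the bottle at (215, 380), with its cap hidden by the gripper. I'll step to world −y so the camera sees the cap.

```bash
python3 -m creep '[{"xyz":[-20,14,0],"turn":0},{"xyz":[-20,14,0],"turn":0},{"xyz":[-20,14,0],"turn":0},{"xyz":[-20,14,0],"turn":0},{"xyz":[-20,15,0],"turn":0},{"xyz":[-15,15,0],"turn":0},{"xyz":[0,0,0],"turn":0},{"xyz":[0,0,0],"turn":0}]'
python3 - <<'E'
from h import *
st()
im=ctrl.read_camera("wrist"); cv2.imwrite("pics/w2.png",im)
print(cam("wrist")[1])
for q in ctrl.spot_point("wrist","glue_bottle")[:2]: print(round(q["conf"],2),np.round(q["position"],1),on_z("wrist",q["position"],0).round(3))
for q in ctrl.trace("wrist","glue_bottle")[:1]: print(q["box"],q["conf"])
E
```

```text
clock: 4.05
eef_pos: [0.6082, 0.1181, 0.312]
tool_rot: [-2.22, -2.222, -0.0]
ft_force: [0.1, 0.5, 0.7]
finger_gap: 0.0914
grip_force: 0.0
{'clock': 4.05, 'joint_pos': [0.173, 0.353, 1.273, 0.001, 1.516, 0.172], 'eef_pos': [0.608, 0.118, 0.312], 'tool_rot': [-2.22, -2.222, -0.0], 'ft_force': [0.105, 0.505, 0.686], 'finger_gap': 0.091, 'grip_force': 0.0}
[0.60884574 0.18767072 0.48307972]
0.82 [133.9 319. ] [0.607 0.166 0.   ]
[293.9, 109.8, 54.3, 55.7] 0.62
```

View pics/w2.png

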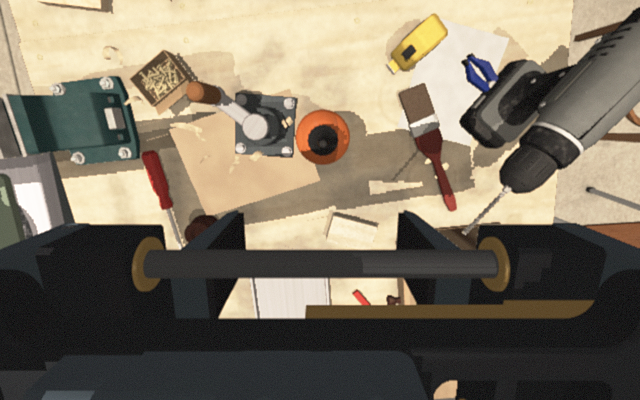

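The wrist view now shows the bottle from above: body circle centred at about (137, 323), cap at (139, 323). I'll turn those into positions.

```bash
python3 - <<'E'
from h import *
im=cv2.imread("pics/w2.png"); hsv=cv2.cvtColor(im,cv2.COLOR_BGR2HSV)
roi=np.zeros(im.shape[:2],np.uint8); roi[95:175,285:360]=1
def blob(m):
    n,l,s,c=cv2.connectedComponentsWithStats(m.astype(np.uint8)); i=1+np.argmax(s[1:,4]); return s[i],c[i][::-1]
org=(hsv[...,0]<18)&(hsv[...,1]>180)&(hsv[...,2]>90)&(roi>0)
s,c=blob(org);print("orange",s,c)
x,y,w,h=s[:4]; k=np.zeros_like(roi);k[y+8:y+h-8,x+8:x+w-8]=1
s2,c2=blob((hsv[...,2]<60)&(k>0));print("cap",s2,c2,on_z("wrist",c2,.184).round(4),on_z("wrist",c2,.171).round(4))
print("body",on_z("wrist",(y+h/2,x+w/2),.13).round(4),on_z("wrist",(y+h/2,x+w/2),.15).round(4))
print("top tri", tri([("scene",(181.3,286.3)),("top",(167.8,247.))]).round(3))
E
```

```text
orange [ 296  110   53   54 1070] [134.62336449 323.77102804]
cap [309 126  29  29 633] [139.93522907 322.78830964] [0.6112 0.1682 0.184 ] [0.6113 0.1674 0.171 ]
body [0.6112 0.1681 0.13  ] [0.6111 0.1692 0.15  ]
top tri [ 0.61   0.173 -0.   ]
```

```bash
python3 -m creep '[{"xyz":[17,1,0],"turn":0},{"xyz":[17,1,0],"turn":0},{"xyz":[17,1,0],"turn":0},{"xyz":[0,0,-0],"turn":0},{"xyz":[0,0,25],"turn":0},{"xyz":[0,0,25],"turn":0},{"xyz":[0,0,25],"turn":0},{"xyz":[0,0,25],"turn":0}]'
python3 -m creep '[{"xyz":[0,0,15],"turn":0},{"xyz":[0,0,13],"turn":0},{"xyz":[0,0,13],"turn":0},{"xyz":[0,0,10],"turn":0},{"xyz":[0,0,0],"turn":0},{"xyz":[0,0,0],"turn":0},{"xyz":[0,0,0],"turn":0},{"xyz":[0,0,0],"turn":0}]'
```

```text
clock: 5.2
eef_pos: [0.6118, 0.1679, 0.2112]
tool_rot: [2.221, 2.221, -0.0]
ft_force: [0.3, 0.4, -1.1]
finger_gap: 0.0915
grip_force: 0.0
clock: 6.2
eef_pos: [0.612, 0.1683, 0.1614]
tool_rot: [2.221, 2.221, 0.001]
ft_force: [-0.0, 0.7, -0.2]
finger_gap: 0.0913
grip_force: 0.0
```

```bash
python3 -m creep '[{"xyz":[0,0,1],"turn":0},{"xyz":[0,0,0],"turn":0},{"xyz":[0,0,0],"turn":0},{"xyz":[0,0,0],"turn":0},{"xyz":[0,0,0],"turn":0},{"xyz":[0,0,0],"turn":0},{"xyz":[0,0,0],"turn":0},{"xyz":[0,0,0],"turn":0}]' 255 40
```

```text
clock: 7.2
eef_pos: [0.6114, 0.1682, 0.1599]
tool_rot: [-2.221, -2.221, 0.001]
ft_force: [-2.3, 0.4, 0.2]
finger_gap: 0.029
grip_force: 40.0
```

```bash
python3 -m creep '[{"xyz":[0,0,-5],"turn":0},{"xyz":[0,0,-15],"turn":0},{"xyz":[0,0,-20],"turn":0},{"xyz":[0,0,-20],"turn":0},{"xyz":[-5,-1,-15],"turn":0},{"xyz":[-15,-3,-10],"turn":0},{"xyz":[-25,-5,0],"turn":0},{"xyz":[-30,-6,0],"turn":0}]'
python3 -m creep '[{"xyz":[-35,-7,0],"turn":0},{"xyz":[-35,-7,0],"turn":0},{"xyz":[-35,-7,0],"turn":0},{"xyz":[-35,-7,0],"turn":0},{"xyz":[-35,-7,0],"turn":0},{"xyz":[-25,-6,0],"turn":0},{"xyz":[-15,-3,0],"turn":0},{"xyz":[-10,-2,0],"turn":0}]'
python3 - <<'E'
from h import *
st()
im=ctrl.read_camera("scene"); cv2.imwrite("pics/s2.png",im)
for n in ("scene","top"):
    if n=="top": ctrl.read_camera(n)
    q=ctrl.spot_point(n,"tray")
    if q: print(q[0]["conf"],on_z(n,q[0]["position"],0).round(3))
E
```

```text
clock: 8.2
eef_pos: [0.5961, 0.0917, 0.2449]
tool_rot: [-2.221, -2.222, 0.001]
ft_force: [-0.9, 0.1, -4.2]
finger_gap: 0.0292
grip_force: 40.0
clock: 9.2
eef_pos: [0.5503, -0.1326, 0.2449]
tool_rot: [-2.222, -2.22, -0.0]
ft_force: [0.5, 0.1, -4.8]
finger_gap: 0.0288
grip_force: 40.0
{'clock': 9.2, 'joint_pos': [-0.257, 0.288, 1.532, 0.0, 1.322, -0.256], 'eef_pos': [0.55, -0.133, 0.245], 'tool_rot': [-2.222, -2.22, -0.0], 'ft_force': [0.549, 0.131, -4.778], 'finger_gap': 0.029, 'grip_force': 39.988}
0.78 [ 0.56  -0.135  0.   ]
0.92 [ 0.551 -0.134  0.   ]
```

View pics/s2.png

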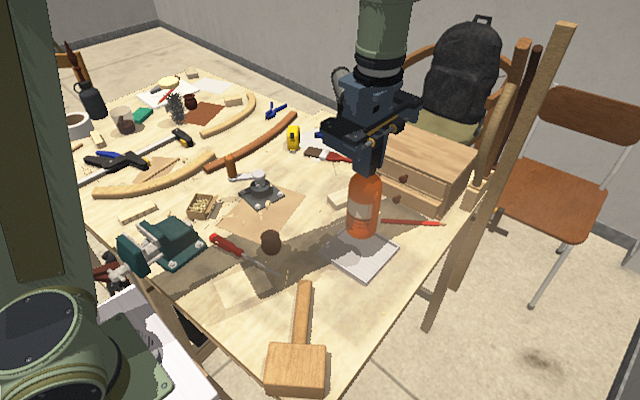

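The scene view shows the bottle (row 205, col 362) hanging upright in the gripper over the tray (255, 362). Next I lower it.

```bash
python3 -m creep '[{"xyz":[-1,3,10],"turn":0},{"xyz":[0,0,18],"turn":0},{"xyz":[0,0,18],"turn":0},{"xyz":[0,0,15],"turn":0},{"xyz":[0,0,8],"turn":0},{"xyz":[0,0,4],"turn":0},{"xyz":[0,0,3],"turn":0},{"xyz":[0,0,2],"turn":0}]'
python3 -m creep '[{"xyz":[0,0,1],"turn":0},{"xyz":[0,0,0.5],"turn":0},{"xyz":[0,0,0],"turn":0},{"xyz":[0,0,0],"turn":0},{"xyz":[0,0,0],"turn":0},{"xyz":[0,0,0],"turn":0},{"xyz":[0,0,0],"turn":0},{"xyz":[0,0,0],"turn":0}]'
```

```text
clock: 10.4
eef_pos: [0.554, -0.1329, 0.1672]
tool_rot: [2.221, 2.221, 0.001]
ft_force: [0.8, 1.0, -6.5]
finger_gap: 0.0296
grip_force: 40.0
clock: 11.4
eef_pos: [0.5538, -0.1328, 0.1654]
tool_rot: [-2.221, -2.221, -0.0]
ft_force: [-0.4, 0.2, -4.6]
finger_gap: 0.029
grip_force: 40.0
```

```bash
python3 -m creep '[{"xyz":[0,0,0.5],"turn":0},{"xyz":[0,0,0.5],"turn":0},{"xyz":[0,0,0.5],"turn":0},{"xyz":[0,0,0],"turn":0},{"xyz":[0,0,0],"turn":0},{"xyz":[0,0,0],"turn":0},{"xyz":[0,0,0],"turn":0},{"xyz":[0,0,0],"turn":0}]'
```

```text
clock: 12.4
eef_pos: [0.5541, -0.1329, 0.1648]
tool_rot: [2.221, 2.221, 0.001]
ft_force: [-1.2, -0.1, 5.4]
finger_gap: 0.029
grip_force: 40.0
```

```bash
python3 -m creep '[{"xyz":[0,0,-0.3],"turn":0},{"xyz":[0,0,0],"turn":0},{"xyz":[0,0,0],"turn":0},{"xyz":[0,0,0],"turn":0},{"xyz":[0,0,0],"turn":0},{"xyz":[0,0,0],"turn":0},{"xyz":[0,0,0],"turn":0},{"xyz":[0,0,-5],"turn":0}]' 0 30
python3 -m creep '[{"xyz":[0,0,-15],"turn":0},{"xyz":[0,0,-30],"turn":0},{"xyz":[0,0,-40],"turn":0},{"xyz":[0,0,-20],"turn":0},{"xyz":[30,-10,0],"turn":0},{"xyz":[40,-12,0],"turn":0},{"xyz":[40,-12,0],"turn":0},{"xyz":[40,-12,0],"turn":0}]'
python3 -m creep '[{"xyz":[40,-12,0],"turn":0},{"xyz":[40,-12,0],"turn":0},{"xyz":[30,-12,0],"turn":0},{"xyz":[15,-5,15],"turn":0},{"xyz":[0,0,15],"turn":0},{"xyz":[0,0,0],"turn":0},{"xyz":[0,0,0],"turn":0},{"xyz":[0,0,0],"turn":0}]'
python3 - <<'E'
from h import *
st()
im=ctrl.read_camera("wrist"); cv2.imwrite("pics/w3.png",im)
for t,z in (("crank_grip",.08),("handle_mid",.11),("nut_plate",0)):
    for q in ctrl.spot_point("wrist",t)[:2]: print(t,round(q["conf"],2),np.round(q["position"],1),on_z("wrist",q["position"],z).round(4))
im=ctrl.read_camera("scene"); 
q=ctrl.spot_point("scene","glue_bottle")[0]; print(q["conf"],on_z("scene",q["position"],0.005))
E
```

```text
clock: 13.4
eef_pos: [0.5535, -0.1327, 0.1691]
tool_rot: [-2.221, -2.221, 0.001]
ft_force: [0.1, -0.5, 0.8]
finger_gap: 0.0911
grip_force: 0.0
clock: 14.4
eef_pos: [0.5075, 0.0184, 0.2756]
tool_rot: [2.221, 2.22, 0.003]
ft_force: [0.0, -0.1, -0.7]
finger_gap: 0.0916
grip_force: 0.0
clock: 15.4
eef_pos: [0.4674, 0.1416, 0.2446]
tool_rot: [2.222, 2.22, 0.001]
ft_force: [0.4, -0.8, 0.3]
finger_gap: 0.0913
grip_force: 0.0
{'clock': 15.4, 'joint_pos': [0.271, 0.163, 1.7, -0.0, 1.278, 0.272], 'eef_pos': [0.467, 0.142, 0.245], 'tool_rot': [2.222, 2.22, 0.001], 'ft_force': [0.363, -0.783, 0.298], 'finger_gap': 0.091, 'grip_force': 0.0}
crank_grip 0.69 [115.7 322.6] [0.4703 0.2154 0.08  ]
crank_grip 0.32 [113.7 321.5] [0.4691 0.2175 0.08  ]
handle_mid 0.94 [111.1 325.2] [0.4725 0.2195 0.11  ]
nut_plate 0.93 [141.7 361.7] [0.5239 0.1824 0.    ]
0.82 [ 0.56198373 -0.12621837  0.005     ]
```

View pics/w3.png

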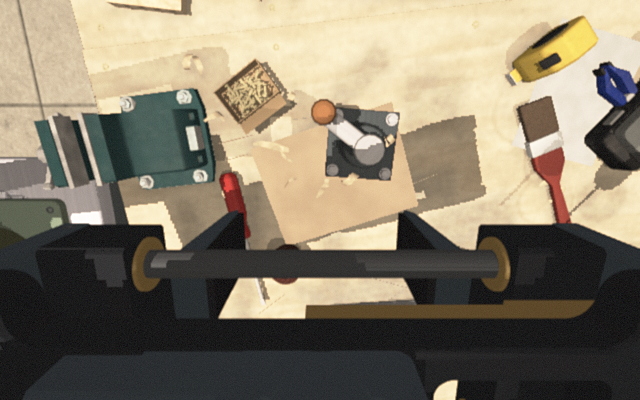

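The wrist view shows the handle top at (111, 323), the crank hub at (148, 370) and the plate bolts at about (119, 391), (172, 384) and (169, 333). The bottle is out of the crank's way, standing in the tray. I'll refine the handle and axis positions from this picture.

```bash
python3 - <<'E'
from h import *
im=cv2.imread("pics/w3.png"); hsv=cv2.cvtColor(im,cv2.COLOR_BGR2HSV)
m=((hsv[...,0]<18)&(hsv[...,1]>120)&(hsv[...,2]>60)).astype(np.uint8); m[:90]=0;m[135:]=0;m[:,:305]=0;m[:,345:]=0
n,l,s,c=cv2.connectedComponentsWithStats(m); i=1+np.argmax(s[1:,4]); print(s[i],c[i])
(x,y),r=cv2.minEnclosingCircle(np.argwhere(l==i)[:,::-1].astype(np.float32)); print(x,y,r)
h=on_z("wrist",(y,x),.137); print("handle top",h)
for rc in ((119,391),(172,384),(169,333)): print(on_z("wrist",rc,.01).round(4))
hub=on_z("wrist",(149,369.5),.085); print("hub",hub)
for a in (on_z("wrist",(144,362),.01),hub): d=(h-a)[:2]; print(a.round(4),np.hypot(*d),np.degrees(np.arctan2(d[1],d[0])))
E
```

```text
[312 100  24  24 461] [323.1670282  111.56182213]
323.2272644042969 111.7727279663086 12.362560272216797
handle top [0.47002    0.21838724 0.137     ]
[0.5595 0.2124 0.01  ]
[0.554  0.1426 0.01  ]
[0.4847 0.1467 0.01  ]
hub [0.52092741 0.1806978  0.085     ]
[0.5228 0.1802 0.01  ] 0.06515141197199506 144.14341320232876
[0.5209 0.1807 0.085 ] 0.06334081568534403 143.48549998840488
```

```bash
python3 -m creep '[{"xyz":[20,1,0],"turn":0},{"xyz":[25,1,0],"turn":0},{"xyz":[20,1,10],"turn":0},{"xyz":[11,0,20],"turn":0},{"xyz":[0,0,30],"turn":0},{"xyz":[0,0,30],"turn":0},{"xyz":[0,0,20],"turn":0},{"xyz":[0,0,20],"turn":0}]' 115 10
python3 -m creep '[{"xyz":[0,0,15],"turn":0},{"xyz":[0,0,6],"turn":0},{"xyz":[0,0,0],"turn":0},{"xyz":[0,0,0],"turn":0},{"xyz":[0,0,0],"turn":0},{"xyz":[0,0,0],"turn":0},{"xyz":[0,0,0],"turn":0},{"xyz":[0,0,0],"turn":0}]'
python3 -m creep '[{"xyz":[0,0,0],"turn":0},{"xyz":[0,0,0],"turn":0},{"xyz":[0,0,0],"turn":0},{"xyz":[0,0,0],"turn":0},{"xyz":[0,0,0],"turn":0},{"xyz":[0,0,0],"turn":0},{"xyz":[0,0,0],"turn":0},{"xyz":[0,0,0],"turn":0}]' 255 10
```

```text
clock: 16.7
eef_pos: [0.4693, 0.2183, 0.1128]
tool_rot: [-2.221, -2.222, 0.002]
ft_force: [-0.2, -0.4, -0.1]
finger_gap: 0.0499
grip_force: 0.0
clock: 17.7
eef_pos: [0.4698, 0.2182, 0.0933]
tool_rot: [-2.222, -2.221, -0.0]
ft_force: [0.2, -0.4, -0.1]
finger_gap: 0.0502
grip_force: 0.0
clock: 18.7
eef_pos: [0.4698, 0.2182, 0.0933]
tool_rot: [-2.221, -2.221, -0.0]
ft_force: [-0.4, -0.1, -0.1]
finger_gap: 0.0235
grip_force: 10.0
```

```bash
cat >> h.py <<'E'
def arc(a0,step,n,rise_per_rad=1.6,r=65.):
    "mm deltas (tx,ty,tz) per row on the circle; azimuth a0 rad, step rad (+ = backward)"
    a=a0+step*np.arange(n+1); p=np.round(np.c_[r*np.sin(a),r*np.cos(a),-rise_per_rad*(a-a0)],1)
    for i,d in enumerate(np.diff(p,axis=0).round(1)): print(f"{np.degrees(a[i+1]):.0f}",d.tolist(),end="\n" if i%8==7 else " ; ")
E
python3 -c "
from h import *
arc(np.radians(144),.05,48)"
```

```text
147 [-2.7, -1.8, -0.1] ; 150 [-2.7, -1.7, -0.1] ; 153 [-2.9, -1.6, 0.0] ; 155 [-2.9, -1.4, -0.1] ; 158 [-3.0, -1.3, -0.1] ; 161 [-3.0, -1.1, -0.1] ; 164 [-3.1, -1.0, -0.1] ; 167 [-3.2, -0.8, 0.0]
170 [-3.2, -0.7, -0.1] ; 173 [-3.2, -0.5, -0.1] ; 176 [-3.2, -0.3, -0.1] ; 178 [-3.3, -0.2, -0.1] ; 181 [-3.2, 0.0, 0.0] ; 184 [-3.3, 0.2, -0.1] ; 187 [-3.2, 0.3, -0.1] ; 190 [-3.2, 0.5, -0.1]
193 [-3.2, 0.6, -0.1] ; 196 [-3.1, 0.8, 0.0] ; 198 [-3.2, 0.9, -0.1] ; 201 [-3.0, 1.1, -0.1] ; 204 [-3.0, 1.3, -0.1] ; 207 [-2.9, 1.4, -0.1] ; 210 [-2.9, 1.5, 0.0] ; 213 [-2.8, 1.7, -0.1]
216 [-2.7, 1.9, -0.1] ; 218 [-2.5, 1.9, -0.1] ; 221 [-2.5, 2.1, -0.1] ; 224 [-2.4, 2.2, 0.0] ; 227 [-2.3, 2.3, -0.1] ; 230 [-2.2, 2.5, -0.1] ; 233 [-2.0, 2.5, -0.1] ; 236 [-1.9, 2.6, -0.1]
239 [-1.7, 2.8, 0.0] ; 241 [-1.7, 2.8, -0.1] ; 244 [-1.5, 2.9, -0.1] ; 247 [-1.3, 2.9, -0.1] ; 250 [-1.2, 3.1, -0.1] ; 253 [-1.0, 3.0, 0.0] ; 256 [-0.9, 3.2, -0.1] ; 259 [-0.7, 3.1, -0.1]
261 [-0.6, 3.2, -0.1] ; 264 [-0.4, 3.3, -0.1] ; 267 [-0.2, 3.2, 0.0] ; 270 [-0.1, 3.3, -0.1] ; 273 [0.1, 3.2, -0.1] ; 276 [0.2, 3.2, -0.1] ; 279 [0.4, 3.3, -0.1] ; 282 [0.6, 3.2, 0.0]
```

```bash
python3 -m creep '[{"xyz":[-2.7,-1.8,-0.1],"turn":0},{"xyz":[-2.7,-1.7,-0.1],"turn":0},{"xyz":[-2.9,-1.6,0],"turn":0},{"xyz":[-2.9,-1.4,-0.1],"turn":0},{"xyz":[-3.0,-1.3,-0.1],"turn":0},{"xyz":[-3.0,-1.1,-0.1],"turn":0},{"xyz":[-3.1,-1.0,-0.1],"turn":0},{"xyz":[-3.2,-0.8,0],"turn":0}]'
```

```text
clock: 19.7
eef_pos: [0.4587, 0.1945, 0.0939]
tool_rot: [-2.221, -2.221, 0.001]
ft_force: [-2.3, 1.5, 1.1]
finger_gap: 0.0239
grip_force: 10.0
```

```bash
python3 -m creep '[{"xyz":[-3.2,-0.8,-0.1],"turn":0},{"xyz":[-3.2,-0.5,-0.1],"turn":0},{"xyz":[-3.2,-0.3,-0.1],"turn":0},{"xyz":[-3.3,-0.2,-0.1],"turn":0},{"xyz":[-3.2,0,0],"turn":0},{"xyz":[-3.3,0.2,-0.1],"turn":0},{"xyz":[-3.2,0.3,-0.1],"turn":0},{"xyz":[-3.2,0.5,-0.1],"turn":0}]'
```

```text
clock: 20.7
eef_pos: [0.4578, 0.1685, 0.0945]
tool_rot: [-2.221, -2.221, 0.002]
ft_force: [-3.1, 0.5, 2.9]
finger_gap: 0.0238
grip_force: 10.0
```

```bash
python3 -m creep '[{"xyz":[-3.2,0.3,-0.1],"turn":0},{"xyz":[-3.1,0.6,-0.1],"turn":0},{"xyz":[-3.2,0.8,-0.1],"turn":0},{"xyz":[-3.0,1.1,-0.1],"turn":0},{"xyz":[-3.0,1.3,-0.1],"turn":0},{"xyz":[-2.9,1.4,-0.1],"turn":0},{"xyz":[-2.9,1.5,-0.1],"turn":0},{"xyz":[-2.8,1.7,-0.1],"turn":0}]'
```

```text
clock: 21.7
eef_pos: [0.4669, 0.1444, 0.0953]
tool_rot: [2.221, 2.222, -0.001]
ft_force: [-3.9, -0.5, 1.8]
finger_gap: 0.0235
grip_force: 10.0
```

```bash
python3 -m creep '[{"xyz":[-2.7,1.6,-0.1],"turn":0},{"xyz":[-2.5,1.7,-0.1],"turn":0},{"xyz":[-2.5,1.9,-0.1],"turn":0},{"xyz":[-2.4,2.1,0],"turn":0},{"xyz":[-2.3,2.3,-0.1],"turn":0},{"xyz":[-2.2,2.5,-0.1],"turn":0},{"xyz":[-2.0,2.5,-0.1],"turn":0},{"xyz":[-1.9,2.6,0],"turn":0}]'
```

```text
clock: 22.7
eef_pos: [0.4844, 0.126, 0.096]
tool_rot: [2.221, 2.221, 0.0]
ft_force: [-3.7, -2.7, 0.6]
finger_gap: 0.0233
grip_force: 10.0
```

```bash
python3 -m creep '[{"xyz":[-1.9,2.6,0],"turn":0},{"xyz":[-1.8,2.7,-0.1],"turn":0},{"xyz":[-1.6,2.8,-0.1],"turn":0},{"xyz":[-1.3,2.9,-0.1],"turn":0},{"xyz":[-1.2,3.1,-0.1],"turn":0},{"xyz":[-1.0,3.0,0],"turn":0},{"xyz":[-0.9,3.2,-0.1],"turn":0},{"xyz":[-0.7,3.1,-0.1],"turn":0}]'
python3 - <<'E'
from h import *
ctrl.read_camera("wrist"); im=ctrl.read_camera("scene"); cv2.imwrite("pics/s4.png",im[120:250,170:360].repeat(4,0).repeat(4,1))
E
```

```text
clock: 23.7
eef_pos: [0.5078, 0.1159, 0.0964]
tool_rot: [-2.221, -2.221, 0.0]
ft_force: [-0.9, -1.7, -5.4]
finger_gap: 0.0238
grip_force: 10.0
```

View pics/s4.png

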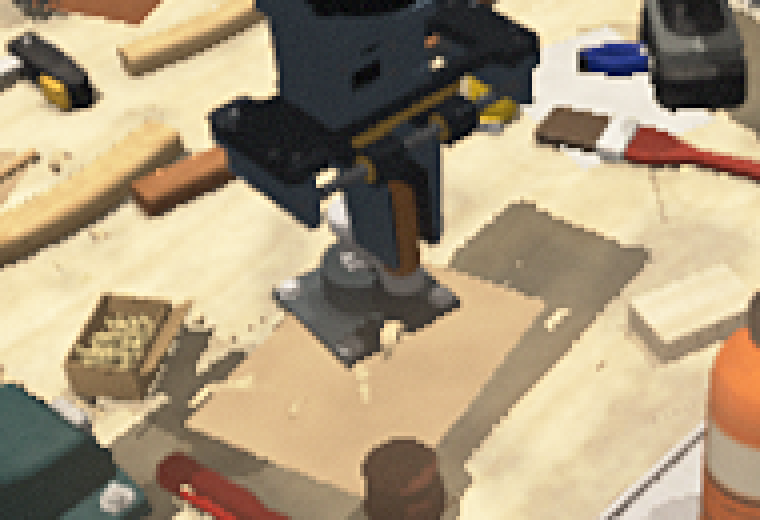

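The scene crop shows the gripper on the handle (row 230, col 400 of the crop), with the pot (490, 400) and offcut (310, 690) untouched. fz swung from +0.6 to −5.4 N, so the fingers now carry the screw's weight and it has probably passed the thread's beginning. I lower it to see if it goes down a thread.

```bash
python3 -m creep '[{"xyz":[0,0,1],"turn":0},{"xyz":[0,0,1],"turn":0},{"xyz":[0,0,1],"turn":0},{"xyz":[0,0,1],"turn":0},{"xyz":[0,0,1],"turn":0},{"xyz":[0,0,0],"turn":0},{"xyz":[0,0,0],"turn":0},{"xyz":[0,0,0],"turn":0}]'
```

```text
clock: 24.8
eef_pos: [0.5075, 0.1159, 0.0916]
tool_rot: [-2.221, -2.221, -0.0]
ft_force: [-0.4, -0.6, -4.2]
finger_gap: 0.0239
grip_force: 10.0
```

```bash
python3 -m creep '[{"xyz":[0,0,1],"turn":0},{"xyz":[0,0,1],"turn":0},{"xyz":[0,0,1],"turn":0},{"xyz":[0,0,1],"turn":0},{"xyz":[0,0,0.5],"turn":0},{"xyz":[0,0,0],"turn":0},{"xyz":[0,0,0],"turn":0},{"xyz":[0,0,0],"turn":0}]'
```

```text
clock: 25.8
eef_pos: [0.5076, 0.1159, 0.0871]
tool_rot: [2.221, 2.221, 0.0]
ft_force: [-0.1, -1.8, -4.3]
finger_gap: 0.0236
grip_force: 10.0
```

```bash
python3 -m creep '[{"xyz":[0,0,0],"turn":0},{"xyz":[0,0,0],"turn":0},{"xyz":[0,0,0],"turn":0},{"xyz":[0,0,0],"turn":0},{"xyz":[0,0,0],"turn":0},{"xyz":[0,0,0],"turn":0},{"xyz":[0,0,0],"turn":0},{"xyz":[0,0,0],"turn":0}]' 165
python3 -m creep '[{"xyz":[0,0,0],"turn":0},{"xyz":[0,0,0],"turn":0},{"xyz":[0,0,0],"turn":0},{"xyz":[0,0,0],"turn":0},{"xyz":[0,0,0],"turn":0},{"xyz":[0,0,0],"turn":0},{"xyz":[0,0,0],"turn":0},{"xyz":[0,0,0],"turn":0}]' 255 10
python3 - <<'E'
from h import *
# gripped TCP path samples -> circle of r=65 mm (low-force points)
from scipy.optimize import least_squares
P=np.array([[.4698,.2182],[.4587,.1945],[.4578,.1685],[.4669,.1444],[.4844,.126],[.5076,.1159]])
s=least_squares(lambda c:np.hypot(*(P-c).T)-.065,[.5225,.18]); c=s.x; print(c,s.fun)
a=np.arctan2(P[-1,1]-c[1],P[-1,0]-c[0])%(2*np.pi); print(np.degrees(a))
arc(a,-.1,64)
E
```

```text
clock: 26.8
eef_pos: [0.5076, 0.1159, 0.087]
tool_rot: [-2.221, -2.221, -0.0]
ft_force: [0.1, 0.1, 0.6]
finger_gap: 0.0322
grip_force: 0.0
clock: 27.8
eef_pos: [0.5075, 0.1159, 0.087]
tool_rot: [-2.221, -2.221, -0.0]
ft_force: [0.4, -0.8, 0.1]
finger_gap: 0.0239
grip_force: 10.0
[0.52184695 0.17923074] [ 1.91366631e-05 -3.31809965e-05 -6.03307846e-05  5.64976256e-05
  8.29156797e-05 -8.65314187e-05]
257.3217406032305
252 [1.7, -6.2, 0.2] ; 246 [2.4, -6.1, 0.1] ; 240 [2.9, -5.8, 0.2] ; 234 [3.5, -5.4, 0.1] ; 229 [4.1, -5.1, 0.2] ; 223 [4.5, -4.7, 0.2] ; 217 [5.0, -4.2, 0.1] ; 211 [5.4, -3.6, 0.2]
206 [5.7, -3.1, 0.1] ; 200 [5.9, -2.6, 0.2] ; 194 [6.2, -1.9, 0.2] ; 189 [6.4, -1.3, 0.1] ; 183 [6.5, -0.6, 0.2] ; 177 [6.5, 0.0, 0.1] ; 171 [6.4, 0.6, 0.2] ; 166 [6.4, 1.3, 0.2]
160 [6.2, 2.0, 0.1] ; 154 [6.0, 2.5, 0.2] ; 148 [5.7, 3.1, 0.1] ; 143 [5.4, 3.7, 0.2] ; 137 [4.9, 4.2, 0.2] ; 131 [4.6, 4.6, 0.1] ; 126 [4.0, 5.1, 0.2] ; 120 [3.5, 5.5, 0.1]
114 [2.9, 5.8, 0.2] ; 108 [2.4, 6.0, 0.2] ; 103 [1.7, 6.3, 0.1] ; 97 [1.1, 6.4, 0.2] ; 91 [0.5, 6.5, 0.1] ; 85 [-0.2, 6.5, 0.2] ; 80 [-0.8, 6.4, 0.2] ; 74 [-1.5, 6.3, 0.1]
68 [-2.1, 6.2, 0.2] ; 63 [-2.7, 5.9, 0.1] ; 57 [-3.3, 5.6, 0.2] ; 51 [-3.8, 5.3, 0.2] ; 45 [-4.4, 4.8, 0.1] ; 40 [-4.8, 4.4, 0.2] ; 34 [-5.2, 3.9, 0.1] ; 28 [-5.5, 3.3, 0.2]
22 [-5.9, 2.8, 0.2] ; 17 [-6.1, 2.2, 0.1] ; 11 [-6.4, 1.5, 0.2] ; 5 [-6.4, 0.9, 0.1] ; -1 [-6.5, 0.3, 0.2] ; -6 [-6.5, -0.4, 0.2] ; -12 [-6.4, -1.0, 0.1] ; -18 [-6.3, -1.7, 0.2]
-23 [-6.0, -2.3, 0.1] ; -29 [-5.9, -2.8, 0.2] ; -35 [-5.5, -3.5, 0.2] ; -41 [-5.1, -4.0, 0.1] ; -46 [-4.7, -4.4, 0.2] ; -52 [-4.3, -4.9, 0.1] ; -58 [-3.7, -5.4, 0.2] ; -64 [-3.2, -5.6, 0.2]
-69 [-2.6, -6.0, 0.1] ; -75 [-2.0, -6.2, 0.2] ; -81 [-1.3, -6.3, 0.1] ; -86 [-0.8, -6.5, 0.2] ; -92 [-0.1, -6.5, 0.2] ; -98 [0.6, -6.4, 0.1] ; -104 [1.2, -6.4, 0.2] ; -109 [1.9, -6.3, 0.1]
```

Released and regripped, the screw sits a full thread lower with near-zero force. The axis fit is (0.5218, 0.1792) with 0.1 mm residuals. Next comes the forward turn.

```bash
python3 -m creep '[{"xyz":[1.7,-6.2,0.2],"turn":0},{"xyz":[2.4,-6.1,0.1],"turn":0},{"xyz":[2.9,-5.8,0.2],"turn":0},{"xyz":[3.5,-5.4,0.1],"turn":0},{"xyz":[4.1,-5.1,0.2],"turn":0},{"xyz":[4.5,-4.7,0.2],"turn":0},{"xyz":[5.0,-4.2,0.1],"turn":0},{"xyz":[5.4,-3.6,0.2],"turn":0}]'
```

```text
clock: 28.8
eef_pos: [0.4661, 0.1457, 0.0858]
tool_rot: [-2.221, -2.221, 0.0]
ft_force: [0.3, -1.3, 0.7]
finger_gap: 0.0237
grip_force: 10.0
```

```bash
python3 -m creep '[{"xyz":[5.7,-3.1,0.1],"turn":0},{"xyz":[5.9,-2.6,0.2],"turn":0},{"xyz":[6.2,-1.9,0.2],"turn":0},{"xyz":[6.4,-1.3,0.1],"turn":0},{"xyz":[6.5,-0.6,0.2],"turn":0},{"xyz":[6.5,0,0.1],"turn":0},{"xyz":[6.4,0.6,0.2],"turn":0},{"xyz":[6.4,1.3,0.2],"turn":0}]'
python3 -m creep '[{"xyz":[6.2,2.0,0.1],"turn":0},{"xyz":[6.0,2.5,0.2],"turn":0},{"xyz":[5.7,3.1,0.1],"turn":0},{"xyz":[5.4,3.7,0.2],"turn":0},{"xyz":[4.9,4.2,0.2],"turn":0},{"xyz":[4.6,4.6,0.1],"turn":0},{"xyz":[4.0,5.1,0.2],"turn":0},{"xyz":[3.5,5.5,0.1],"turn":0}]'
```

```text
clock: 29.8
eef_pos: [0.4587, 0.1959, 0.0845]
tool_rot: [-2.221, -2.221, 0.0]
ft_force: [-0.8, -1.1, 2.1]
finger_gap: 0.0236
grip_force: 10.0
clock: 30.8
eef_pos: [0.4902, 0.2362, 0.0833]
tool_rot: [-2.222, -2.221, -0.001]
ft_force: [-2.0, 2.1, 2.5]
finger_gap: 0.0236
grip_force: 10.0
```

```bash
python3 -m creep '[{"xyz":[2.9,5.8,0.1],"turn":0},{"xyz":[2.4,6.0,0.2],"turn":0},{"xyz":[1.7,6.3,0.1],"turn":0},{"xyz":[1.1,6.4,0.2],"turn":0},{"xyz":[0.5,6.5,0.1],"turn":0},{"xyz":[-0.2,6.5,0.1],"turn":0},{"xyz":[-0.8,6.4,0.2],"turn":0},{"xyz":[-1.5,6.3,0.1],"turn":0}]'
```

```text
clock: 31.8
eef_pos: [0.5404, 0.2417, 0.0822]
tool_rot: [2.221, 2.221, 0.001]
ft_force: [-0.3, 1.9, 1.0]
finger_gap: 0.0237
grip_force: 10.0
```

```bash
python3 -m creep '[{"xyz":[-2.1,6.2,0.2],"turn":0},{"xyz":[-2.7,5.9,0.1],"turn":0},{"xyz":[-3.3,5.6,0.2],"turn":0},{"xyz":[-3.8,5.3,0.2],"turn":0},{"xyz":[-4.4,4.8,0.1],"turn":0},{"xyz":[-4.8,4.4,0.2],"turn":0},{"xyz":[-5.2,3.9,0.1],"turn":0},{"xyz":[-5.5,3.3,0.2],"turn":0}]'
```

```text
clock: 32.8
eef_pos: [0.5793, 0.2095, 0.0808]
tool_rot: [-2.221, -2.221, 0.0]
ft_force: [-0.7, 1.0, 1.1]
finger_gap: 0.0238
grip_force: 10.0
```

Past 2.9 rad with no binding, so the thread has started properly. I carry on with the turn.

```bash
python3 -m creep '[{"xyz":[-5.9,2.8,0.2],"turn":0},{"xyz":[-6.1,2.2,0.1],"turn":0},{"xyz":[-6.4,1.5,0.2],"turn":0},{"xyz":[-6.4,0.9,0.1],"turn":0},{"xyz":[-6.5,0.3,0.2],"turn":0},{"xyz":[-6.5,-0.4,0.2],"turn":0},{"xyz":[-6.4,-1.0,0.1],"turn":0},{"xyz":[-6.3,-1.7,0.2],"turn":0}]'
python3 -m creep '[{"xyz":[-6.0,-2.3,0.1],"turn":0},{"xyz":[-5.9,-2.8,0.2],"turn":0},{"xyz":[-5.5,-3.5,0.2],"turn":0},{"xyz":[-5.1,-4.0,0.1],"turn":0},{"xyz":[-4.7,-4.4,0.2],"turn":0},{"xyz":[-4.3,-4.9,0.1],"turn":0},{"xyz":[-3.7,-5.4,0.2],"turn":0},{"xyz":[-3.2,-5.6,0.2],"turn":0}]'
```

```text
clock: 33.8
eef_pos: [0.5835, 0.1591, 0.0795]
tool_rot: [-2.221, -2.221, 0.0]
ft_force: [-0.7, 0.2, -0.4]
finger_gap: 0.0234
grip_force: 10.0
clock: 34.8
eef_pos: [0.5506, 0.1209, 0.0783]
tool_rot: [2.221, 2.221, 0.0]
ft_force: [-0.4, 1.0, -1.0]
finger_gap: 0.0236
grip_force: 10.0
```

```bash
python3 -m creep '[{"xyz":[-2.6,-6.0,0.1],"turn":0},{"xyz":[-2.0,-6.2,0.2],"turn":0},{"xyz":[-1.3,-6.3,0.1],"turn":0},{"xyz":[-0.8,-6.5,0.2],"turn":0},{"xyz":[-0.1,-6.5,0.2],"turn":0},{"xyz":[0.6,-6.4,0.1],"turn":0},{"xyz":[1.2,-6.4,0.2],"turn":0},{"xyz":[1.9,-6.3,0.1],"turn":0}]'
python3 -m creep '[{"xyz":[0,0,0],"turn":0},{"xyz":[0,0,0],"turn":0},{"xyz":[0,0,0],"turn":0},{"xyz":[0,0,0],"turn":0},{"xyz":[0,0,0],"turn":0},{"xyz":[0,0,0],"turn":0},{"xyz":[0,0,0],"turn":0},{"xyz":[0,0,0],"turn":0}]' 255 20
python3 - <<'E'
from h import *
p=np.array(ctrl.state()["eef_pos"]); print(np.degrees(np.arctan2(p[1]-.1792,p[0]-.5218)),np.hypot(p[0]-.5218,p[1]-.1792))
st(); im=ctrl.read_camera("scene"); cv2.imwrite("pics/s5.png",im)
for t in ("turned_pot","offcut","glue_bottle"):
    q=ctrl.spot_point("scene",t)[0]; print(t,on_z("scene",q["position"],0).round(3))
E
```

```text
clock: 35.8
eef_pos: [0.5, 0.118, 0.0771]
tool_rot: [2.221, 2.221, 0.0]
ft_force: [1.4, 2.3, -2.5]
finger_gap: 0.0238
grip_force: 10.0
clock: 36.8
eef_pos: [0.5003, 0.118, 0.0771]
tool_rot: [2.221, 2.221, 0.0]
ft_force: [-0.8, 0.7, -1.8]
finger_gap: 0.0231
grip_force: 20.0
-109.34294018677264 0.06486079485810413
{'clock': 36.8, 'joint_pos': [0.209, 0.356, 1.897, 0.0, 0.889, 0.209], 'eef_pos': [0.5, 0.118, 0.077], 'tool_rot': [2.221, 2.221, 0.0], 'ft_force': [-0.796, 0.653, -1.769], 'finger_gap': 0.023, 'grip_force': 20.0}Traceback (most recent call last):
  File "<stdin>", line 5, in <module>
IndexError: list index out of range
```

View pics/s5.png

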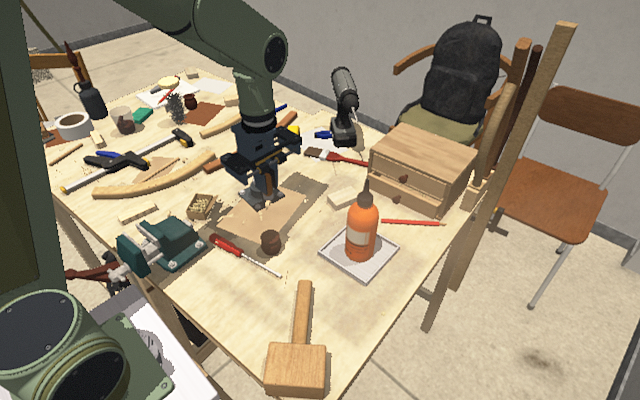

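The scene view shows the bottle upright in the tray (235, 362), the pot (242, 270) and offcut (199, 343) unmoved, and the gripper on the handle (185, 262). The handle has turned 367° forward. I'll add a small margin so a full turn also holds counted from the thread's beginning, then hold still.

```bash
python3 -m creep '[{"xyz":[0.9,-2.3,0.1],"turn":0},{"xyz":[0.9,-2.2,0],"turn":0},{"xyz":[1.0,-2.2,0.1],"turn":0},{"xyz":[1.1,-2.2,0],"turn":0},{"xyz":[0,0,0],"turn":0},{"xyz":[0,0,0],"turn":0},{"xyz":[0,0,0],"turn":0},{"xyz":[0,0,0],"turn":0}]' 255 20
python3 - <<'E'
from h import *
st(); print(ctrl.job_done())
E
```

```text
clock: 37.9
eef_pos: [0.4912, 0.1219, 0.0768]
tool_rot: [-2.221, -2.221, 0.0]
ft_force: [-0.1, 2.2, -1.4]
finger_gap: 0.0234
grip_force: 20.0
{'clock': 37.9, 'joint_pos': [0.22, 0.345, 1.915, 0.0, 0.882, 0.22], 'eef_pos': [0.491, 0.122, 0.077], 'tool_rot': [-2.221, -2.221, 0.0], 'ft_force': [-0.076, 2.191, -1.35], 'finger_gap': 0.023, 'grip_force': 20.0}
the job is handed in; nothing more can be done
None
```

Handed in at 37.9 s: the glue bottle stands upright in the tray, the screw was turned back until it dropped into the thread (lowered by the fingers) and then forward about 375°, the handle is held still at 20 N, and the pot and offcut were left where they were.

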